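# Park the sample caddy against its buffer

### The job

Push the little sample caddy by its handle straight ahead until both front castors trail straight behind their pivots, then steer it into the taped bay and press its nose gently but firmly against the sprung rubber pad for about a second. Ease the pressure off, let go, and leave it standing straight between the lines with its nose at the pad and the castors still trailing; keep all wheels on the bench and leave the other things alone.

Things in the scene. Friction and masses are not known exactly. Their poses are not given: they have to be found in the camera images.
- caddy: wheeled aluminium tray 185 x 130 mm, rim 86 mm up, about 0.8 kg, with two fixed white tins at x 87 to 143 mm (top 103 mm up). Origin on the bench midway between the FIXED rear wheels; x ahead (the way to push), y left, z up. Tray from x -20 to 165 mm. Wheels 30 mm in diameter. It rolls along x and skids if forced sideways: turn it about the rear axle, under the handle
- caddy_handle (a point): middle of the handle, a level round steel bar 12 mm thick, 116 mm long along the caddy's y, between two posts, 110 mm above the bench, straight above the rear axle; 60 mm free before and behind: take it from above, one finger ahead of it and one behind; axes as the caddy's
- caddy_nose (a point): middle of the caddy's flat front face, 165 mm ahead of the rear axle and 65 mm up, the place that meets the pad; axes as the caddy's
- castor_l_tail (a point): point on the left front castor's fork 20 mm from its pivot, on the wheel's side, 25 mm up. Pivot at x 125, y 48 mm of the caddy, swivels all round; trailing straight, this point is at x 105, y 48 mm and its own x (tail to pivot) is along the caddy's x. Starts turned away; about 60 mm of straight rolling swings it into line
- castor_r_tail (a point): the same on the right front castor: pivot at x 125, y -48 mm of the caddy; trailing straight, this point is at x 105, y -48 mm
- stop: parking bay with end stop, fixed. Origin on the bench, on the bay's centre line, under the nominal place of the pad's face; x points into the stop (as the parked caddy's x), y left. White tape lines along x at y +83 and -83 mm, from x -205 to 25 mm. An aluminium upright 95 mm high at x 75 to 105 mm carries the pad
- jar: bystander: closed glass jar, 64 mm wide, 100 high, origin under its centre
- brush: bystander: small hand brush lying on the bench, origin near its middle
- tin: bystander: closed steel tin, 70 mm wide, 45 high, origin under its centre
- pad (a point): nominal middle of the black rubber pad's face (60 mm wide, 50 to 80 mm up); axes as the stop's. The true face is up to 16 mm before or beyond it along x, differs each time and is not measured: feel for it. Sprung, about 4 N per mm over 8 mm, it pushes the caddy back if let go under load. Press with 5 to 12 N; over 16 N is too much
Things that resemble listed ones, but are neither listed nor needed, are in the scene too. Leave any red look-alike of the caddy alone.

How it is judged:
By the outcome, as a careful person would: the job done as asked, in the order asked, and still so for the second after the job is handed in, with the robot touching nothing.
It also fails if it takes over 58 s, if anything falls off the work surface, if the arm or the gripper's body presses on something with over 40 N, if the wrist force passes 120 N, or if a joint passes its speed limit or range.

### The arm

A 6-joint arm with a two-finger parallel gripper is mounted at the origin on the work surface. World frame = base frame: x ahead of the robot, y to its left, z up, the work surface at z = 0. Lengths are in m, angles in rad, forces in N, time in s.
With the tool pointing down it reaches from about 0.35 to 0.925 m from the base axis. Payload 6.4 kg.
Tool frame: the origin (TCP) lies midway between the tips of the shut fingers; the grasp point (between the pads) lies 19 mm behind it (tcp_to_grasp is the distance from the TCP to the grasp point, in m); z points along the fingers, y is the line along which they close (so a half turn about z gives the same grasp; the last joint's range is limited). The gripper opens to 85 mm and grips with 20 to 120 N. Pads are 22 mm wide; open, the fingers measure 114 mm over their backs; the gripper's body (76 mm by 85 mm) begins 54 mm behind the grasp point. The pads swing forward as they close: fully open they stand 13 mm farther back than shut.
Start: joints at [1.112, 0.245, 1.558, -0, 1.339, -0.174], TCP at [0.183, 0.624, 0.231] pointing down, gripper open.
Joint ranges: [-3.13, 3.13], [-1.02, 2.26], [0.13, 2.54], [-0.95, 4.09], [0.21, 2.88], [-2.74, 2.74]. Speed limits (rad/s): [2.57, 2.57, 3.14, 3.14, 3.14, 3.14].

### API

Orientations are given as a rotation vector (axis times angle).
In Python, from rig import * gives the robot as it stands. The module is installed in compiled form; this text tells all that it offers.
- The arm moves only by the shell command python3 -m inch 'ROWS'. ROWS is JSON, a list that holds one entry, the list of rows, each a list of 5 numbers: the gripper's target within -1 to 1 (shut at 1, half-way at 0, fully open at -1), then the shift along the tool's x, y, z in m, then the turn about the tool's z in rad. A call has exactly 5 rows; each row is the pose to reach, as a shift and turn from the pose commanded when the call began, along the tool's axes at that moment; what a row does not reach only later rows make up. A row lasts 1/8 s, in which the tool goes at most 62.5 mm and 10.7 degrees, less where a joint would pass 70% of its speed; a pose out of reach is approached as far as the arm can. A call with a gripper value outside its range is refused whole. The fingers move at their own pace and stop on an object; the grip force is fixed at half the most. Time passes only in rows, so rows that repeat a pose let the fingers close, or fill a call up. It gives the time, the measured TCP pose, the force, the opening and the grip force at its end, in the units of the state.
- observe(): the state, without advancing time (a new reading comes with each control period).
- capture(name): name is "scene" or "side" or "wrist"; returns the picture (384x512x3 uint8, red, green, blue); there is no depth.
- get_calibration(name): a dict with "fovy" (degrees; the focal length in pixels is half the picture's height over the tangent of half this angle, whatever the lens; pixels are square), "cx", "cy" (the principal point, pixels), "R" (3x3) and "t" (3): a world point X has camera coordinates R X + t. Camera axes: x right, y down, z forward; pixel columns grow to the right and rows downward; lengths in m; the calibration is good to about 2 mm. A picture is of the moment at which its call begins: read the wrist's pose just before it. get_calibration takes no time and is no camera call; for the wrist camera it gives the pose at the moment of the call.
- sign_off(): hands the job in; it is judged then, once.
The state is a dict: "t": time; "q": joint angles; "joint_velocities": joint speeds; "effort": joint torques, N m; "eef_pos": TCP position; "orientation": TCP orientation; "wrist_force": force on the tool from outside, world axes, zero at the start; "torque": the same for the moment, N m; "grip_width": opening from 0.0 (shut) to 1.0 (fully open); "grasp_force": force on a finger pad.
Only numpy, scipy, OpenCV 4.12 (cv2) and the standard library are available. Lean on these libraries where they do the work, as an engineer would, in place of code of your own. Each camera call takes 0.05 s, during which the arm holds its last target. There are 200 camera calls.

## Working session

There is one attempt and no reset: what is moved stays moved. The work goes in short steps, Python scripts to look and compute and a shell command to move; the robot and the scene stay as the last step left them, time stands still between calls to the robot, and variables do not carry over. Pictures are saved under pics/ and viewed, at most 10 in all, crops included, and the job is handed in when it is done.

```bash
mkdir -p pics; python3 - <<'E'
from rig import *
import cv2
for n in("scene","side"):
    im=capture(n); cv2.imwrite(f"pics/{n}0.png",cv2.cvtColor(im,cv2.COLOR_RGB2BGR))
    c=get_calibration(n); print(n,c)
print(observe())
E
```

```text
scene {'fovy': 49.85389439040721, 'cx': 259.84108690303185, 'cy': 186.64598766486625, 'R': array([[-0.27042943,  0.96269308,  0.00948481],
       [ 0.74421907,  0.2152876 , -0.63228888],
       [-0.6107421 , -0.16393074, -0.77467464]]), 't': array([ 0.1775828 , -0.34397994,  1.47973713])}
side {'fovy': 54.720950683820334, 'cx': 254.4668414206519, 'cy': 189.45083486042398, 'R': array([[ 0.72129464, -0.69244923, -0.01575181],
       [-0.38925351, -0.38644806, -0.83614568],
       [ 0.57290117,  0.60923884, -0.54828121]]), 't': array([-0.45175755,  0.26853237,  0.80765028])}
{'t': 0.1, 'q': array([ 1.11191590e+00,  2.45757645e-01,  1.55889311e+00, -7.29455646e-06,
        1.33870391e+00, -1.74107800e-01]), 'joint_velocities': array([-1.63667299e-03, -1.50598463e-03, -2.44238977e-03,  5.22313122e-04,
       -1.00778674e-05, -1.48460387e-03]), 'effort': array([-2.39585570e-04, -4.30668890e+01, -3.27127790e+01, -1.04764908e-04,
        2.77370185e-03,  3.92040431e-05]), 'eef_pos': array([0.18238543, 0.62336383, 0.2302814 ]), 'orientation': array([-4.45730209e-01, -3.10926342e+00,  2.63331093e-03]), 'wrist_force': array([-0.3562065 ,  0.28173002, -0.24800486]), 'torque': array([ 0.01089939,  0.01737592, -0.02321064]), 'grasp_force': 0.0, 'grip_width': 0.9998406166112703}
```

View pics/scene0.png

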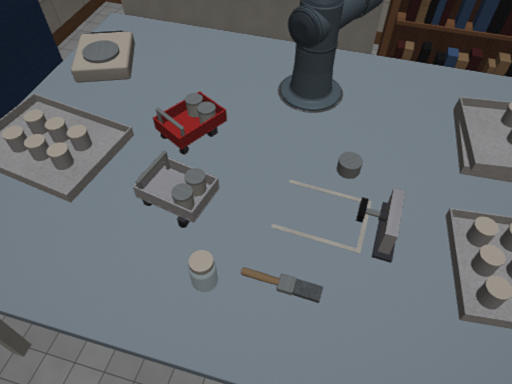

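View pics/side0.png

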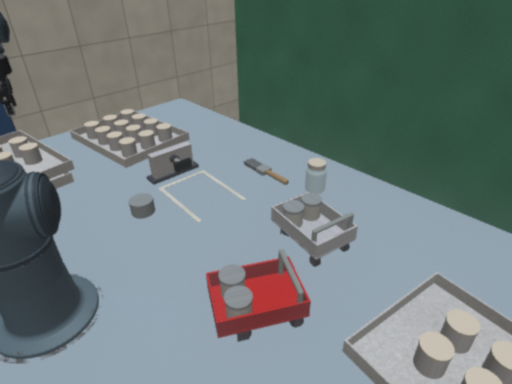

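Candidates: the grey caddy at scene (177,187) with its handle near (152,172), and a red one at (190,120). The grey one fits: aluminium, two tins, and red look-alikes are to be left alone. I'll enlarge to confirm.

```bash
python3 - <<'E'
import cv2,numpy as np
a=cv2.imread("pics/scene0.png");b=cv2.imread("pics/side0.png")
def crop(im,x,y,w,h,s):
    o=cv2.resize(im[y:y+h,x:x+w],None,fx=s,fy=s,interpolation=cv2.INTER_CUBIC)
    for i in range(0,w,10):
        cv2.putText(o,str(x+i),(i*s,8),0,.3,(0,255,255),1) if i%20==0 else 0; cv2.line(o,(i*s,10),(i*s,14),(0,255,255),1)
    for i in range(0,h,10):
        cv2.putText(o,str(y+i),(0,i*s+3),0,.3,(0,255,255),1) if i%20==0 else 0; cv2.line(o,(20,i*s),(24,i*s),(0,255,255),1)
    return o
A=crop(a,125,145,100,90,4);B=crop(b,260,170,100,100,4)
C=crop(a,260,165,150,100,2) ;D=crop(b,140,135,110,100,2)
o=np.zeros((600,800,3),np.uint8)
o[:360,:400]=A;o[:400,400:]=B;o[400:600,:300]=C;o[400:600,400:620]=D
cv2.imwrite("pics/m1.png",o)
E
```

```text
(no output)
```

View pics/m1.png

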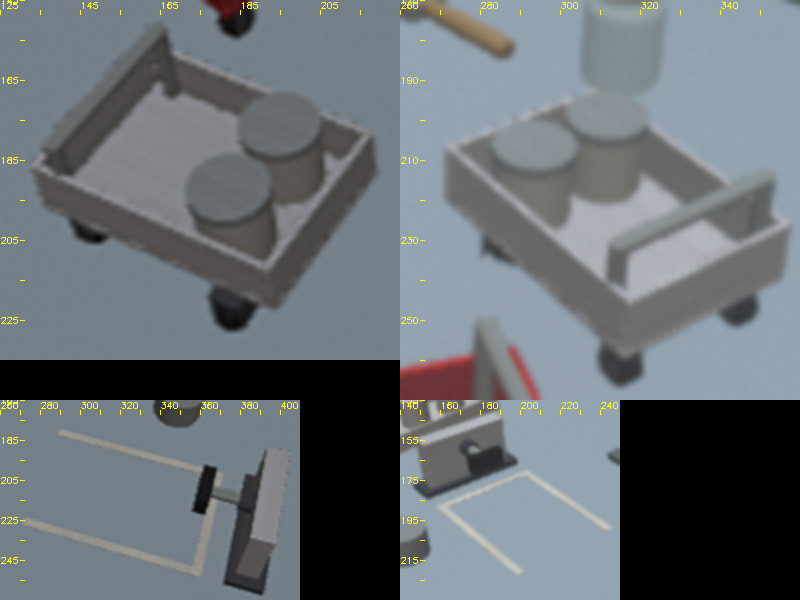

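The grey caddy is the one meant. Its rim corners are at scene (134,186), (193,211), (219,179) and the handle runs (137,182)–(166,152). The tape corners are at (371,201) and (360,253). Next I fit the poses.

```bash
cat >h.py <<'E'
from rig import *
import numpy as np,cv2
from scipy.optimize import least_squares
def proj(c,X):
    f=192/np.tan(np.radians(c["fovy"]/2)); p=np.asarray(X)@c["R"].T+c["t"]
    return np.c_[c["cx"]+f*p[:,0]/p[:,2],c["cy"]+f*p[:,1]/p[:,2]]
def ray(c,uv,z):
    f=192/np.tan(np.radians(c["fovy"]/2)); d=c["R"].T@np.array([(uv[0]-c["cx"])/f,(uv[1]-c["cy"])/f,1]); o=-c["R"].T@c["t"]
    return o+d*(z-o[2])/d[2]
def world(p,L):
    c,s=np.cos(p[2]),np.sin(p[2]); L=np.asarray(L,float)
    return np.c_[p[0]+c*L[:,0]-s*L[:,1],p[1]+s*L[:,0]+c*L[:,1],L[:,2]]
def fit(obs,p0):  # obs: (cal,[local],[px])
    fun=lambda p:np.concatenate([(proj(c,world(p,L))-np.array(U)).ravel() for c,L,U in obs])
    r=least_squares(fun,p0,loss="soft_l1"); return r.x,np.round(fun(r.x).reshape(-1,2),1)
E
cat > a.py <<'E'
from h import *
S=get_calibration("scene");D=get_calibration("side")
RR,FR,FL,RL=(-.02,-.065,.086),(.165,-.065,.086),(.165,.065,.086),(-.02,.065,.086)
HL,HR=(0,.058,.116),(0,-.058,.116)
g=ray(S,(177,187),.08)
for nm,o in(("both",3),("scene",1),("side",2)):
    O=[(S,[RR,FR,FL,HR,HL],[(133.75,186.25),(192.5,211.25),(218.75,179.25),(137,182.5),(165.75,152)]),
     (D,[FL,RL,RR,FR,HL,HR],[(271.25,207),(316.25,245),(357.5,226.25),(307.5,192.5),(312.5,230.75),(353.25,213)])]
    O=[O[i] for i in range(2) if o>>i&1]
    p,r=fit(O,[g[0],g[1],1.2]);print(nm,p,r.tolist())
t=lambda x,y:(x,y,0)
O=[(S,[t(-.205,.083),t(.025,.083),t(-.205,-.083),t(.025,-.083)],[(290,181),(371,201.5),(272.5,225.5),(360,253)]),
(D,[t(-.205,.083),t(.025,.083),t(-.205,-.083),t(.025,-.083)],[(200,221.5),(160,188.5),(245,199),(203.5,170.5)])]
g=ray(S,(362,225),0)
for o in(O,O[:1],O[1:]):
    p,r=fit(o,[g[0],g[1],1.2]);print("stop",p,r.tolist())
for n,u in(("jar",(203,285)),("brushL",(242,271)),("brushR",(320,293)),("tin",(350,173))):print(n,ray(S,u,0)[:2])
E
python3 a.py
```

```text
both [ 0.57430928 -0.32319039  1.37787903] [[-1.6, -0.7], [-0.7, 0.5], [-0.5, -2.7], [0.4, -3.5], [-2.0, -1.9], [-1.3, -1.2], [-0.2, -0.1], [-0.6, -1.2], [0.7, -2.0], [1.2, -1.7], [-2.9, -0.9]]
scene [ 0.57830468 -0.3181596   1.36411068] [[-0.8, 0.7], [-0.2, 2.7], [0.6, -0.5], [1.3, -2.0], [-0.6, -0.4]]
side [ 0.57112831 -0.32673817  1.37431157] [[-1.0, -0.3], [0.1, 1.3], [-0.1, 0.1], [1.1, -1.0], [1.5, -0.4], [-2.3, 0.3]]
stop [0.52764175 0.22914797 1.51352636] [[0.1, 0.4], [-2.6, 0.7], [0.2, 0.5], [-2.4, -2.3], [-0.7, -1.4], [0.5, -0.6], [-1.2, -0.7], [-0.9, 0.3]]
stop [0.52674206 0.23233904 1.51261773] [[1.3, 0.4], [-1.4, 0.7], [1.5, 0.5], [-1.1, -2.3]]
stop [0.52635517 0.2242835  1.51466298] [[0.0, -0.5], [1.0, 0.1], [-0.4, 0.1], [-0.3, 0.9]]
jar [ 0.8111384  -0.09962626]
brushL [ 0.74930876 -0.01997505]
brushR [0.75360479 0.17705038]
tin [0.35138702 0.19384034]
```

```bash

python3 -m inch '[[[0,-0.03,-0.04,0,0],[0,-0.06,-0.08,0,0],[0,-0.1,-0.12,0,0],[0,-0.13,-0.16,0,0],[0,-0.16,-0.2,0,0]]]'
python3 -m inch '[[[0,-0.03,-0.04,0,0],[0,-0.06,-0.08,0,0],[0,-0.1,-0.12,0,0],[0,-0.13,-0.16,0,0],[0,-0.16,-0.2,0,0]]]'
python3 -m inch '[[[0,-0.03,-0.04,0,0],[0,-0.06,-0.08,0,0],[0,-0.1,-0.12,0,0],[0,-0.13,-0.16,0,0],[0,-0.16,-0.2,0,0]]]'
python3 -m inch '[[[0,-0.03,-0.04,0,0],[0,-0.06,-0.08,0,0],[0,-0.1,-0.12,0,0],[0,-0.13,-0.16,0,-0.05],[0,-0.16,-0.2,0,-0.09]]]'
python3 - <<'E'
from h import *
o=observe();print(o["t"],o["eef_pos"],o["orientation"],o["grip_width"])
c=get_calibration("wrist");im=capture("wrist")
np.savez("w1.npz",**c);cv2.imwrite("pics/w1.png",im[...,::-1])
p=(.5743,-.3232,1.378)
print(proj(c,world(p,[(0,.058,.116),(0,-.058,.116),(.165,.065,.086),(.165,-.065,.086),(-.02,-.065,.086),(-.02,.065,.086)])).round(1).tolist())
E
```

```text
t: 0.72
eef_pos: [0.2802, 0.3852, 0.2309]
orientation: [-0.445, -3.11, 0.001]
wrist_force: [0.7, -0.7, 0.4]
grip_width: 0.501
grasp_force: 0.0
t: 1.35
eef_pos: [0.3775, 0.1484, 0.2311]
orientation: [0.446, 3.11, 0.0]
wrist_force: [0.2, 0.5, 0.1]
grip_width: 0.501
grasp_force: 0.0
t: 1.98
eef_pos: [0.4749, -0.0885, 0.2309]
orientation: [-0.447, -3.109, -0.0]
wrist_force: [0.7, 0.1, 0.7]
grip_width: 0.499
grasp_force: 0.0
t: 2.6
eef_pos: [0.5723, -0.3252, 0.2306]
orientation: [-0.304, -3.126, -0.001]
wrist_force: [-0.2, 0.5, 0.4]
grip_width: 0.499
grasp_force: 0.0
2.6 [ 0.57234977 -0.3251973   0.23059299] [-3.03540145e-01 -3.12614958e+00 -1.06741817e-03] 0.49918915232071165
[[255.1, 115.8], [254.8, 248.5], [441.5, 106.2], [420.4, 241.2], [234.5, 241.2], [232.2, 106.1]]
```

View pics/w1.png

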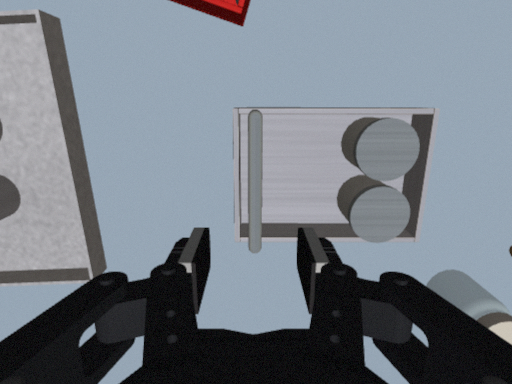

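The wrist view shows the handle bar at u=255, from v=111 to 252, between the fingers and matching the predicted pose. I descend and grip.

```bash

python3 -m inch '[[[0,0,0.002,0.03,0],[0,0,0.002,0.06,0],[0,0,0.002,0.1,0],[0,0,0.002,0.125,0],[0,0,0.002,0.139,0]]]'
python3 -m inch '[[[0,0,0,0,0],[0.4,0,0,0,0],[0.6,0,0,0,0],[0.8,0,0,0,0],[1,0,0,0,0]]]'
python3 -m inch '[[[1,0,0,0,0],[1,0,0,0,0],[1,0,0,0,0],[1,0,0,0,0],[1,0,0,0,0]]]'
python3 - <<'E'
from h import *
c=get_calibration("wrist");im=capture("wrist")
cv2.imwrite("pics/w2.png",im[...,::-1])
o=observe();print(o)
E
```

```text
t: 3.28
eef_pos: [0.5715, -0.321, 0.0901]
orientation: [-0.305, -3.124, -0.003]
wrist_force: [0.5, -0.7, -0.4]
grip_width: 0.499
grasp_force: 0.0
t: 3.9
eef_pos: [0.5732, -0.3224, 0.0938]
orientation: [0.305, 3.125, -0.002]
wrist_force: [-1.5, -0.8, 5.6]
grip_width: 0.115
grasp_force: 58.6
t: 4.53
eef_pos: [0.5732, -0.3224, 0.0938]
orientation: [0.305, 3.125, -0.002]
wrist_force: [-1.5, 0.0, 4.8]
grip_width: 0.117
grasp_force: 58.6
{'t': 4.575, 'q': array([-6.84453942e-01,  4.07689202e-01,  1.62111322e+00, -3.87846708e-05,
        1.11041523e+00, -2.06046246e+00]), 'joint_velocities': array([-0.00100108,  0.00120942,  0.00040548,  0.00150237, -0.0002049 ,
        0.0008335 ]), 'effort': array([ 1.61583410e-01, -4.23358047e+01, -2.66706866e+01,  6.88715000e-02,
       -1.43820075e-01,  1.99808768e-02]), 'eef_pos': array([ 0.57319895, -0.32243852,  0.0938156 ]), 'orientation': array([ 3.05271157e-01,  3.12475762e+00, -2.11061332e-03]), 'wrist_force': array([-0.68136239,  0.12802949,  5.64548641]), 'torque': array([0.08073855, 0.09484596, 0.00739408]), 'grasp_force': 58.61256122589111, 'grip_width': 0.11482485813268858}
```

View pics/w2.png

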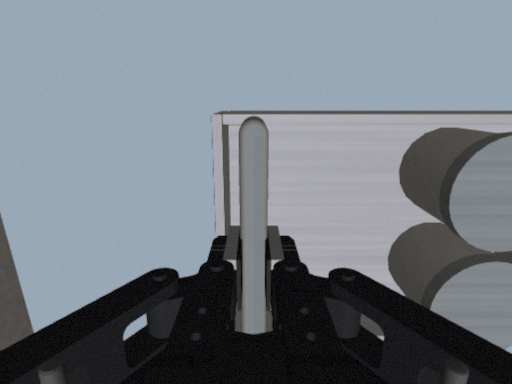

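The bar is held at (254,225) with a 58 N grip. The downward press is about 5 N, so I ease up 2 mm and push straight ahead about 85 mm.

```bash

python3 -m inch '[[[1,0,0.002,-0.002,0],[1,0,0.006,-0.002,0],[1,0,0.012,-0.002,0],[1,0,0.018,-0.002,0],[1,0,0.025,-0.002,0]]]'
python3 -m inch '[[[1,0,0.006,0,0],[1,0,0.012,0,0],[1,0,0.018,0,0],[1,0,0.024,0,0],[1,0,0.03,0,0]]]'
python3 -m inch '[[[1,0,0.006,0,0],[1,0,0.012,0,0],[1,0,0.018,0,0],[1,0,0.024,0,0],[1,0,0.03,0,0]]]'
python3 - <<'E'
from h import *
for n in("scene","side"):
    im=capture(n);cv2.imwrite(f"pics/{n}1.png",im[...,::-1])
a=cv2.imread("pics/scene1.png");b=cv2.imread("pics/side1.png")
o=observe();P=o["eef_pos"];w=o["orientation"];al=np.arctan2(w[1],w[0]);print(P,2*al-np.pi/2,o["wrist_force"],o["t"])
def cr(n,im):
    u=proj(get_calibration(n),[[P[0],P[1]+.06,.06]])[0].astype(int);x=max(u[0]-50,0);y=max(u[1]-50,0);print(n,x,y)
    return cv2.resize(im[y:y+100,x:x+100],(400,400),interpolation=cv2.INTER_CUBIC)
cv2.imwrite("pics/m2.png",np.hstack([cr("scene",a),cr("side",b)]))
E
```

```text
t: 5.2
eef_pos: [0.5772, -0.2967, 0.094]
orientation: [-0.305, -3.126, -0.0]
wrist_force: [-0.4, -2.2, -1.1]
grip_width: 0.114
grasp_force: 58.6
t: 5.82
eef_pos: [0.583, -0.2673, 0.0941]
orientation: [-0.305, -3.126, -0.0]
wrist_force: [-1.6, -0.8, -0.6]
grip_width: 0.115
grasp_force: 58.5
t: 6.45
eef_pos: [0.5889, -0.2379, 0.0942]
orientation: [-0.305, -3.126, -0.0]
wrist_force: [-0.7, -0.4, -1.2]
grip_width: 0.118
grasp_force: 58.5
[ 0.58902112 -0.23738736  0.09411348] -4.906740120895803 [ 0.12566366  0.9761623  -1.75878185] 6.55
scene 152 143
side 239 160
```

View pics/m2.png

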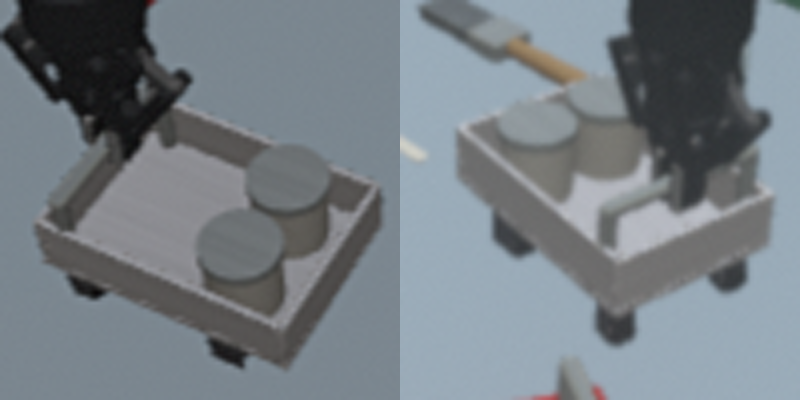

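The caddy has moved straight ahead and its front castors now sit behind their pivots: side crop (512,230), scene crop (230,350). All wheels are on the bench. Now I plan the steering.

```bash
cat > plan.py <<'E'
from h import *
from scipy.optimize import brentq
S=get_calibration("scene");D=get_calibration("side")
RR,FR,FL,RL=(-.02,-.065,.086),(.165,-.065,.086),(.165,.065,.086),(-.02,.065,.086)
print(fit([(S,[RR,FR,FL],[(161.5,198.5),(222,225),(247,190)]),(D,[FL,RL,RR],[(253.5,192.5),(292,224.5),(332,207)])],[.589,-.237,1.376]))
st=np.array([.5276,.2291,1.5135]); P=np.array([.589,-.2376,1.3765])
c,s=np.cos(st[2]),np.sin(st[2]);d=P[:2]-st[:2]
x0,y0,h0=c*d[0]+s*d[1],-s*d[0]+c*d[1],P[2]-st[2];print("stop frame",x0,y0,h0)
xe=-.165-.09   # end of curve
def path(hm,L,n=2000):
    u=np.linspace(0,1,n);f=.5
    sm=lambda v:v*v*(3-2*v)
    h=np.where(u<f,h0+(hm-h0)*sm(np.clip(u/f,0,1)),hm*(1-sm(np.clip((u-f)/(1-f),0,1))))
    ds=L/n;return x0+np.cumsum(np.cos(h))*ds,y0+np.cumsum(np.sin(h))*ds,h
def e(v):
    x,y,h=path(*v);return [x[-1]-xe,y[-1]]
r=least_squares(e,[.6,.24]).x;print("hm,L",r)
x,y,h=path(*r);N=int(np.ceil(r[1]/.006/5)*5)
I=np.linspace(0,len(x)-1,N+1).astype(int);W=np.c_[x,y,h][I]
cur=np.array([x0,y0,h0])
for k in range(0,N,5):
    rows=[];b=cur.copy()
    for i in range(1,6):
        dx,dy=W[k+i,:2]-b[:2];cb,sb=np.cos(b[2]),np.sin(b[2])
        fw=round(cb*dx+sb*dy,3);lf=round(-sb*dx+cb*dy,3);t=round(-(W[k+i,2]-b[2]),2)
        rows.append([1,lf+0,fw,0,t+0])
    cur=np.array([b[0]+cb*fw-sb*lf,b[1]+sb*fw+cb*lf,b[2]-t]);print(rows,cur.round(4))
E
python3 plan.py
```

```text
(array([ 0.59232017, -0.23588413,  1.36941254]), array([[-1.7, -0.5],
       [ 0.1,  0.9],
       [ 0.4, -0.9],
       [-1. , -2.5],
       [ 0.3, -0.1],
       [ 0.1,  0.3]]))
stop frame -0.4624180821245436 -0.0880248108447775 -0.137
hm,L [0.87112396 0.23811588]
[[1, np.float64(0.0), np.float64(0.006), 0, np.float64(-0.01)], [1, np.float64(0.0), np.float64(0.012), 0, np.float64(-0.03)], [1, np.float64(0.0), np.float64(0.018), 0, np.float64(-0.06)], [1, np.float64(0.001), np.float64(0.024), 0, np.float64(-0.1)], [1, np.float64(0.002), np.float64(0.03), 0, np.float64(-0.16)]] [-0.4324 -0.0901  0.023 ]
[[1, np.float64(0.0), np.float64(0.006), 0, np.float64(-0.06)], [1, np.float64(0.0), np.float64(0.012), 0, np.float64(-0.12)], [1, np.float64(0.001), np.float64(0.017), 0, np.float64(-0.19)], [1, np.float64(0.003), np.float64(0.023), 0, np.float64(-0.27)], [1, np.float64(0.004), np.float64(0.029), 0, np.float64(-0.34)]] [-0.4035 -0.0855  0.363 ]
[[1, np.float64(0.001), np.float64(0.006), 0, np.float64(-0.08)], [1, np.float64(0.001), np.float64(0.012), 0, np.float64(-0.15)], [1, np.float6
[... 1250 characters left out ...]
[1, np.float64(0.0), np.float64(0.006), 0, np.float64(0.06)], [1, np.float64(0.0), np.float64(0.012), 0, np.float64(0.13)], [1, np.float64(-0.001), np.float64(0.017), 0, np.float64(0.19)], [1, np.float64(-0.003), np.float64(0.023), 0, np.float64(0.24)], [1, np.float64(-0.004), np.float64(0.029), 0, np.float64(0.3)]] [-0.2848 -0.0012  0.133 ]
[[1, np.float64(0.0), np.float64(0.006), 0, np.float64(0.04)], [1, np.float64(-0.001), np.float64(0.012), 0, np.float64(0.08)], [1, np.float64(-0.001), np.float64(0.018), 0, np.float64(0.11)], [1, np.float64(-0.002), np.float64(0.024), 0, np.float64(0.13)], [1, np.float64(-0.003), np.float64(0.03), 0, np.float64(0.13)]] [-2.546e-01 -2.000e-04  3.000e-03]
```

```bash
sed -i 's/-\.165-\.09 /-.165-.08 /; s/h=np.where.*/a=.36;h=h0+(hm-h0)*sm(np.clip(u\/a,0,1))-hm*sm(np.clip((u-1+a)\/a,0,1))/; s/rows.append.*/rows.append([1,float(lf+0),float(fw),0,float(t+0)])/' plan.py; python3 plan.py | tail -9
```

```text
[[1, 0.0, 0.005, 0, -0.01], [1, 0.0, 0.011, 0, -0.03], [1, 0.0, 0.016, 0, -0.07], [1, 0.001, 0.022, 0, -0.12], [1, 0.002, 0.027, 0, -0.18]] [-0.4354 -0.0897  0.043 ]
[[1, 0.0, 0.005, 0, -0.06], [1, 0.0, 0.011, 0, -0.13], [1, 0.001, 0.016, 0, -0.2], [1, 0.002, 0.021, 0, -0.27], [1, 0.004, 0.026, 0, -0.34]] [-0.4096 -0.0846  0.383 ]
[[1, 0.0, 0.006, 0, -0.07], [1, 0.001, 0.011, 0, -0.13], [1, 0.001, 0.016, 0, -0.18], [1, 0.003, 0.022, 0, -0.21], [1, 0.004, 0.027, 0, -0.24]] [-0.386  -0.0708  0.623 ]
[[1, 0.0, 0.005, 0, -0.01], [1, 0.0, 0.011, 0, -0.01], [1, 0.0, 0.016, 0, -0.01], [1, 0.0, 0.022, 0, -0.01], [1, 0.0, 0.027, 0, -0.01]] [-0.3641 -0.0551  0.633 ]
[[1, 0.0, 0.005, 0, 0.0], [1, 0.0, 0.011, 0, 0.0], [1, 0.0, 0.016, 0, 0.0], [1, 0.0, 0.022, 0, 0.0], [1, 0.0, 0.027, 0, 0.0]] [-0.3423 -0.0391  0.633 ]
[[1, 0.0, 0.005, 0, 0.0], [1, 0.0, 0.011, 0, 0.0], [1, 0.0, 0.016, 0, 0.0], [1, 0.0, 0.022, 0, 0.0], [1, 0.0, 0.027, 0, 0.01]] [-0.3206 -0.0231  0.623 ]
[[1, 0.0, 0.005, 0, 0.02], [1, 0.0, 0.011, 0, 0.05], [1, 0.0, 0.016, 0, 0.09], [1, -0.001, 0.021, 0, 0.14], [1, -0.002, 0.027, 0, 0.19]] [-0.2975 -0.009   0.433 ]
[[1, 0.0, 0.005, 0, 0.06], [1, 0.0, 0.01, 0, 0.12], [1, -0.001, 0.016, 0, 0.18], [1, -0.002, 0.021, 0, 0.23], [1, -0.004, 0.026, 0, 0.29]] [-0.2722 -0.0017  0.143 ]
[[1, 0.0, 0.006, 0, 0.05], [1, 0.0, 0.011, 0, 0.08], [1, -0.001, 0.016, 0, 0.12], [1, -0.001, 0.022, 0, 0.14], [1, -0.002, 0.027, 0, 0.14]] [-2.452e-01  2.000e-04  3.000e-03]
```

```bash

python3 -m inch '[[[1,0,0.005,0.001,-0.01],[1,0,0.011,0.001,-0.03],[1,0,0.016,0.001,-0.07],[1,0.001,0.022,0.001,-0.12],[1,0.002,0.027,0.001,-0.18]]]'
python3 -m inch '[[[1,0,0.005,0,-0.06],[1,0,0.011,0,-0.13],[1,0.001,0.016,0,-0.2],[1,0.002,0.021,0,-0.27],[1,0.004,0.026,0,-0.34]]]'
python3 -m inch '[[[1,0,0.006,0,-0.07],[1,0.001,0.011,0,-0.13],[1,0.001,0.016,0,-0.18],[1,0.003,0.022,0,-0.21],[1,0.004,0.027,0,-0.24]]]'
python3 -m inch '[[[1,0,0.005,0,-0.01],[1,0,0.011,0,-0.01],[1,0,0.016,0,-0.01],[1,0,0.022,0,-0.01],[1,0,0.027,0,-0.01]]]'
python3 -m inch '[[[1,0,0.005,0,0],[1,0,0.011,0,0],[1,0,0.016,0,0],[1,0,0.022,0,0],[1,0,0.027,0,0]]]'
cat > st.py <<'E'
from h import *
o=observe();P=o["eef_pos"];w=o["orientation"];yaw=(2*np.arctan2(w[1],w[0])-np.pi/2)%(2*np.pi)
st=np.array([.5276,.2291,1.5135]);c,s=np.cos(st[2]),np.sin(st[2]);d=P[:2]-st[:2]
F=o["wrist_force"]
print(o["t"],"stop frame",np.round([c*d[0]+s*d[1],-s*d[0]+c*d[1],yaw-st[2]],4),"z",P[2],"q6",o["q"][5],"Fx,Fy,Fz stop",np.round([c*F[0]+s*F[1],-s*F[0]+c*F[1],F[2]],2))
E
python3 st.py
```

```text
t: 7.18
eef_pos: [0.5932, -0.2113, 0.094]
orientation: [0.019, 3.139, -0.001]
wrist_force: [2.9, -0.1, 0.6]
grip_width: 0.114
grasp_force: 58.9
t: 7.8
eef_pos: [0.5895, -0.185, 0.094]
orientation: [-0.513, 3.097, -0.0]
wrist_force: [1.7, 0.4, 0.3]
grip_width: 0.115
grasp_force: 59.0
t: 8.43
eef_pos: [0.5767, -0.161, 0.094]
orientation: [-0.879, 3.015, -0.002]
wrist_force: [1.9, -1.4, 2.1]
grip_width: 0.115
grasp_force: 59.0
t: 9.05
eef_pos: [0.5618, -0.1382, 0.0938]
orientation: [-0.891, 3.012, -0.001]
wrist_force: [1.5, -1.2, 6.2]
grip_width: 0.117
grasp_force: 59.3
t: 9.68
eef_pos: [0.547, -0.1156, 0.0938]
orientation: [-0.891, 3.012, -0.001]
wrist_force: [0.8, -0.9, 5.4]
grip_width: 0.114
grasp_force: 59.4
9.675 stop frame [-0.343  -0.0392  0.6327] z 0.0938225338757801 q6 -2.5569652640415117 Fx,Fy,Fz stop [-0.89 -0.83  5.39]
```

```bash

python3 -m inch '[[[1,0,0.005,-0.001,0],[1,0,0.011,-0.001,0],[1,0,0.016,-0.001,0],[1,0,0.022,-0.001,0],[1,0,0.027,-0.001,0.01]]]'
python3 -m inch '[[[1,0,0.005,0,0.02],[1,0,0.011,0,0.05],[1,0,0.016,0,0.09],[1,-0.001,0.021,0,0.14],[1,-0.002,0.027,0,0.19]]]'
python3 -m inch '[[[1,0,0.005,0,0.06],[1,0,0.01,0,0.12],[1,-0.001,0.016,0,0.18],[1,-0.002,0.021,0,0.23],[1,-0.004,0.026,0,0.29]]]'
python3 -m inch '[[[1,0,0.006,0,0.05],[1,0,0.011,0,0.08],[1,-0.001,0.016,0,0.12],[1,-0.001,0.022,0,0.14],[1,-0.002,0.027,0,0.14]]]'
python3 st.py
python3 - <<'E'
from h import *
ims=[]
for n,x,y in(("scene",200,145),("side",130,130)):
    im=capture(n)[...,::-1];cv2.imwrite(f"pics/{n}2.png",im)
    w,h=(200,150) if n=="scene" else (200,150)
    ims.append(cv2.resize(im[y:y+h,x:x+w],(400,300),interpolation=cv2.INTER_CUBIC))
w=capture("wrist")[...,::-1];np.savez("w3.npz",**get_calibration("wrist"));cv2.imwrite("pics/w3.png",w)
cv2.imwrite("pics/m3.png",np.vstack([np.hstack(ims),np.hstack([cv2.resize(w,(400,300)),np.zeros((300,400,3),np.uint8)])]))
E
```

```text
t: 10.3
eef_pos: [0.5317, -0.0926, 0.094]
orientation: [0.875, -3.016, -0.001]
wrist_force: [1.8, -1.5, 0.7]
grip_width: 0.114
grasp_force: 59.0
t: 10.92
eef_pos: [0.5187, -0.0688, 0.0939]
orientation: [0.582, -3.086, -0.001]
wrist_force: [-0.4, -0.4, 0.8]
grip_width: 0.111
grasp_force: 58.9
t: 11.55
eef_pos: [0.5126, -0.0429, 0.0939]
orientation: [0.129, -3.136, -0.001]
wrist_force: [-2.1, -0.7, 2.2]
grip_width: 0.114
grasp_force: 59.1
t: 12.18
eef_pos: [0.5131, -0.0161, 0.094]
orientation: [-0.087, -3.14, -0.0]
wrist_force: [-0.9, -1.5, 0.2]
grip_width: 0.118
grasp_force: 58.7
12.175 stop frame [-0.2456  0.0004  0.0021] z 0.09403228221492056 q6 -1.7680146668459493 Fx,Fy,Fz stop [-1.54  0.84  0.22]
```

View pics/m3.png

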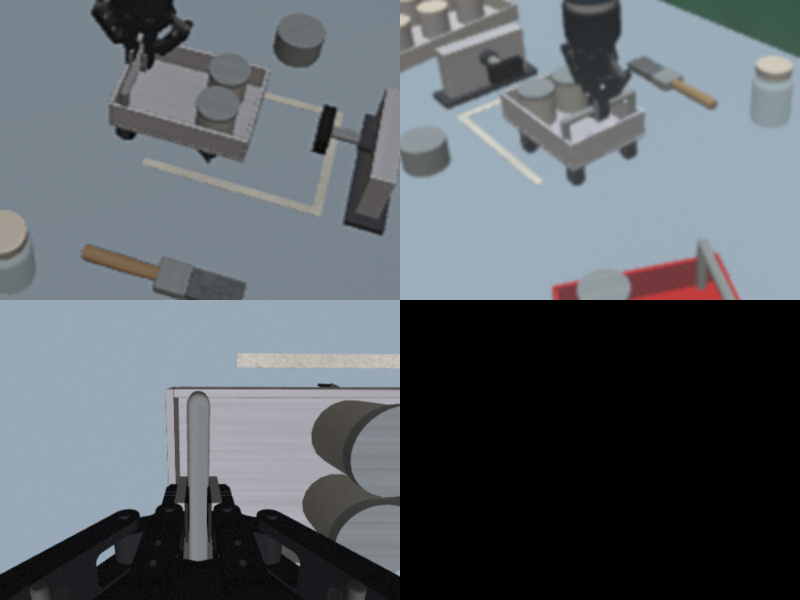

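The castors swing behind again and the caddy is entering the bay. In the wrist view the left tape line shows at full-resolution v≈77, almost parallel to the rim. I measure the offset from it.

```bash
python3 - <<'E'
from h import *
c=dict(np.load("w3.npz"));im=cv2.imread("pics/w3.png")
g=im[55:100,:].min(2).astype(int)
pts=[]
for u in range(320,510,10):
    m=np.where(g[:,u]>175)[0]
    if len(m)>5: pts.append((u,55+m.mean(),len(m)))
print(len(pts),pts[0],pts[-1])
P=np.array([ray(c,(p[0],p[1]),0)[:2] for p in pts])
d=P[-1]-P[0];yl=np.arctan2(d[1],d[0])
f=np.polyfit(P[:,1],P[:,0],1);print("bearing tape",np.pi/2-np.arctan(f[0]))
o=observe();E=o["eef_pos"][:2];w=o["orientation"];yaw=(2*np.arctan2(w[1],w[0])-np.pi/2)%(2*np.pi)
cc,s=np.cos(yaw),np.sin(yaw)
print("yaw",yaw,"tape left of tcp",[round(float(-s*(p-E)[0]+cc*(p-E)[1]),4) for p in P[[0,len(P)//2,-1]]])
a=ray(c,(303,77),0)[:2]-E;print("tape start ahead of tcp",cc*a[0]+s*a[1])
# caddy: left rim top outer edge v~(388-300)*1.28
for u in(230,400):
    q=ray(c,(u,(389-300)*1.28),.086)[:2]-E;print("rim left",-s*q[0]+cc*q[1])
E
```

```text
19 (320, np.float64(76.5), 18) (500, np.float64(77.11764705882354), 17)
bearing tape 1.5139702756720832
yaw 1.5162247102860809 tape left of tcp [0.0845, 0.0851, 0.0843]
tape start ahead of tcp 0.036128111631368386
rim left 0.06199962697060913
rim left 0.06207476078824506
```

```bash

python3 -m inch '[[[1,0,0.005,0,0],[1,0,0.01,0,0],[1,0,0.015,0,0],[1,0,0.02,0,0],[1,0,0.025,0,0]]]' >/dev/null
python3 -m inch '[[[1,0,0.005,0,0],[1,0,0.01,0,0],[1,0,0.015,0,0],[1,0,0.02,0,0],[1,0,0.024,0,0]]]' >/dev/null
python3 st.py
python3 -m inch '[[[1,0,0.001,0,0],[1,0,0.002,0,0],[1,0,0.003,0,0],[1,0,0.004,0,0],[1,0,0.005,0,0]]]' >/dev/null
python3 st.py
python3 -m inch '[[[1,0,0.001,0,0],[1,0,0.002,0,0],[1,0,0.003,0,0],[1,0,0.004,0,0],[1,0,0.005,0,0]]]' >/dev/null
python3 st.py
```

```text
13.575 stop frame [-0.1966  0.0002  0.0026] z 0.09430122292424047 q6 -1.672104772314926 Fx,Fy,Fz stop [-0.99 -0.37 -0.97]
14.2 stop frame [-0.1919  0.0002  0.0024] z 0.09429218298056119 q6 -1.6627080719496319 Fx,Fy,Fz stop [-0.74 -0.13 -1.68]
14.825 stop frame [-0.1869  0.0002  0.0025] z 0.09432255263258024 q6 -1.6527859575296902 Fx,Fy,Fz stop [-1.05 -0.26 -1.95]
```

```bash

python3 -m inch '[[[1,0,0.001,0.001,0],[1,0,0.002,0.001,0],[1,0,0.003,0.001,0],[1,0,0.004,0.001,0],[1,0,0.005,0.001,0]]]' >/dev/null
python3 st.py
```

```text
15.45 stop frame [-1.819e-01 -1.000e-04  2.400e-03] z 0.09382906002475662 q6 -1.6429436242606967 Fx,Fy,Fz stop [-1.11  1.98  5.48]
```

```bash

python3 -m inch '[[[1,0,0.001,0,0],[1,0,0.002,0,0],[1,0,0.003,0,0],[1,0,0.004,0,0],[1,0,0.005,0,0]]]' >/dev/null
python3 st.py
```

```text
16.075 stop frame [-1.769e-01 -1.000e-04  2.400e-03] z 0.09384101219625901 q6 -1.633017129344666 Fx,Fy,Fz stop [-1.28  2.24  4.95]
```

```bash

python3 -m inch '[[[1,0,0.001,-0.0005,0],[1,0,0.002,-0.0005,0],[1,0,0.003,-0.0005,0],[1,0,0.004,-0.0005,0],[1,0,0.005,-0.0005,0]]]' >/dev/null
python3 st.py
```

```text
16.7 stop frame [-1.719e-01  1.000e-04  2.400e-03] z 0.09387988429199288 q6 -1.6232900751704205 Fx,Fy,Fz stop [-1.39 -0.82  2.86]
```

```bash

python3 -m inch '[[[1,0,0.001,0,0],[1,0,0.002,0,0],[1,0,0.003,0,0],[1,0,0.004,0,0],[1,0,0.004,0,0]]]' >/dev/null
python3 st.py
```

```text
17.325 stop frame [-0.1678  0.0002  0.0026] z 0.0938793060060209 q6 -1.6155729094700195 Fx,Fy,Fz stop [-0.4  -1.91  1.9 ]
```

```bash

python3 -m inch '[[[1,0,0.001,0,0],[1,0,0.002,0,0],[1,0,0.003,0,0],[1,0,0.004,0,0],[1,0,0.004,0,0]]]' >/dev/null
python3 st.py
```

```text
17.95 stop frame [-1.651e-01  1.000e-04  2.900e-03] z 0.0939089597236915 q6 -1.6076949215341314 Fx,Fy,Fz stop [-7.67 -1.63  3.42]
```

```bash

python3 -m inch '[[[1,0,0.001,0,0],[1,0,0.002,0,0],[1,0,0.003,0,0],[1,0,0.003,0,0],[1,0,0.003,0,0]]]' >/dev/null
python3 st.py
```

```text
18.575 stop frame [-1.635e-01  1.000e-04  3.300e-03] z 0.0939582182612449 q6 -1.6018358389472613 Fx,Fy,Fz stop [-13.2   -1.68   4.76]
```

Contact at TCP x≈-0.168, now about 13 N. I ease slightly to about 9 N and hold for over a second.

```bash

python3 -m inch '[[[1,0,-0.001,0,0],[1,0,-0.002,0,0],[1,0,-0.002,0,0],[1,0,-0.002,0,0],[1,0,-0.002,0,0]]]' >/dev/null
python3 st.py
python3 -m inch '[[[1,0,0,0,0],[1,0,0,0,0],[1,0,0,0,0],[1,0,0,0,0],[1,0,0,0,0]]]' >/dev/null
python3 st.py
python3 -m inch '[[[1,0,0,0,0],[1,0,0,0,0],[1,0,0,0,0],[1,0,0,0,0],[1,0,0,0,0]]]' >/dev/null
python3 st.py
```

```text
19.2 stop frame [-1.647e-01  1.000e-04  2.900e-03] z 0.09392010898809308 q6 -1.605696286401015 Fx,Fy,Fz stop [-9.85 -0.51  3.85]
19.825 stop frame [-1.646e-01  1.000e-04  2.900e-03] z 0.09391880347480167 q6 -1.6056650459106638 Fx,Fy,Fz stop [-9.4  -1.16  3.48]
20.45 stop frame [-1.647e-01  1.000e-04  2.900e-03] z 0.09391274424450977 q6 -1.6057050380883113 Fx,Fy,Fz stop [-9.34 -1.34  2.96]
```

```bash

python3 -m inch '[[[1,0,-0.001,0,0],[1,0,-0.002,0,0],[1,0,-0.003,0,0],[1,0,-0.004,0,0],[1,0,-0.004,0,0]]]' >/dev/null
python3 st.py
python3 -m inch '[[[1,0,0,0,0],[1,0,0,0,0],[1,0,0,0,0],[1,0,0,0,0],[1,0,0,0,0]]]' >/dev/null
python3 st.py
```

```text
21.075 stop frame [-0.1667  0.0002  0.0024] z 0.09386337312226453 q6 -1.6135868164142637 Fx,Fy,Fz stop [-1.65 -3.17  2.12]
21.7 stop frame [-0.1669  0.0002  0.0025] z 0.09383492638239721 q6 -1.6136357927871394 Fx,Fy,Fz stop [-0.44 -2.85  2.99]
```

```bash

python3 -m inch '[[[0.8,0,0,0,0],[0.6,0,0,0,0],[0.4,0,0,0,0],[0.2,0,0,0,0],[0,0,0,0,0]]]'
python3 -m inch '[[[0,0,0,0,0],[0,0,0,-0.02,0],[0,0,0,-0.05,0],[0,0,0,-0.09,0],[0,0,0,-0.14,0]]]'
python3 - <<'E'
from h import *
w=capture("wrist")[...,::-1];np.savez("w4.npz",**get_calibration("wrist"))
s=capture("scene")[...,::-1];d=capture("side")[...,::-1]
cv2.imwrite("pics/w4.png",w)
r=lambda im,x,y,w,h:cv2.resize(im[y:y+h,x:x+w],(400,300),interpolation=cv2.INTER_CUBIC)
cv2.imwrite("pics/m4.png",np.vstack([np.hstack([r(s,240,150,160,120),r(d,140,130,120,90)]),np.hstack([cv2.resize(w,(400,300)),np.zeros((300,400,3),np.uint8)])]))
E
```

```text
t: 22.32
eef_pos: [0.5174, 0.0625, 0.0935]
orientation: [-0.086, -3.14, -0.0]
wrist_force: [0.9, 0.3, 0.9]
grip_width: 0.497
grasp_force: 0.0
t: 22.95
eef_pos: [0.5169, 0.0625, 0.2341]
orientation: [-0.086, -3.138, -0.0]
wrist_force: [-0.5, 0.2, -0.0]
grip_width: 0.493
grasp_force: 0.0
```

View pics/m4.png

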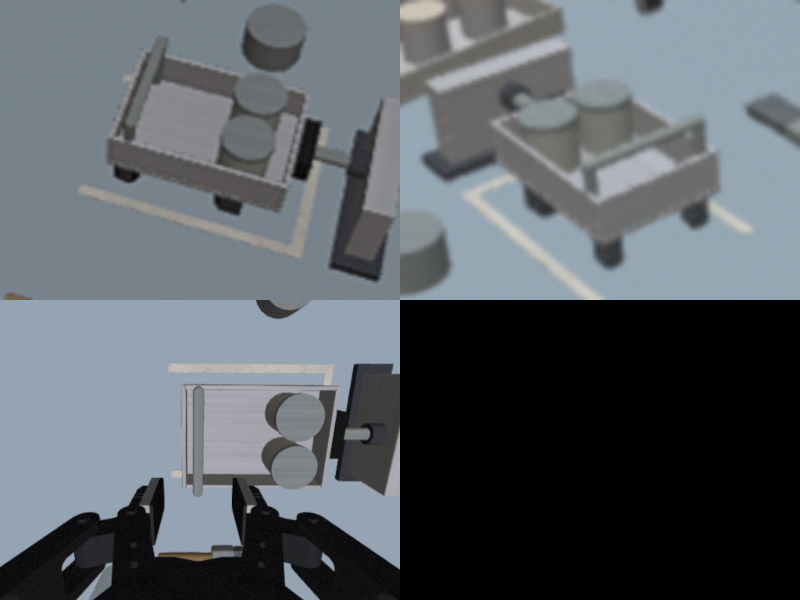

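The caddy stands straight between the lines with its nose at the pad (scene crop 300,150). The castors trail and the gripper is clear, so I'm handing in.

```bash
python3 -c "
from rig import *
print(sign_off())"
```

```text
the job is handed in; nothing more can be done
None
```

The caddy is parked with its nose at the pad, straight but roughly 4 mm right of the bay's centre line, and the job is handed in. It was pressed at about 9–10 N for over a second (13 N briefly on contact), then eased off and released at about 23 s; in the last pictures the castors look to be trailing, and nothing else was touched.

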